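# Slide the tube rack between balance and stirrer to the block heater

### The job

Bring the loaded tube rack to the block heater by sliding it along the bench with your fingertips: square it up with the narrow gap between the balance and the magnetic stirrer, push it straight through, and on until its leading end sits flush against the heater's side. Only push it, never lift or tip it; do not ram or lean on the balance or the stirrer, and leave everything else where it stands.

Things in the scene. Friction and masses are not known exactly. Their poses are not given: they have to be found in the camera images.
- rack: low white plastic rack: three tiers, upright end plates, grey-capped microtubes fixed in it. 84 mm wide (x), 140 long (y), end plates 60 tall (solid up to 40), long sides 38 high, caps up to 53. 0.25 to 0.5 kg, slides on the bench. Origin: centre of underside, z up. Either end may lead. Starts on the gap's -y side (the robot's right), up to 17 degrees askew and up to 40 mm to either side of its line
- balance: compact bench balance, grey with a round steel pan, fixed: 205 mm (x) x 144 mm (y), top at 46 mm, pan (116 mm across) up to 53 mm. Origin: centre of underside. Its -x side, with the display, is the gap's far wall seen from the robot. Upright edges rounded by 9 mm
- stirrer: compact magnetic stirrer, blue box with a round white top plate, fixed: 120 x 120 mm, top at 48 mm, small knob on its -x side. Origin: centre of underside. Its +x side is the gap's near wall, parallel to the balance's -x side. Upright edges rounded by 9 mm
- gap (a point): point on the bench midway between the gap's two walls, level with the balance's middle. Axes as the balance's: y points straight through the gap (the rack travels to +y), x across it from stirrer to balance. The gap is 92 mm wide: 4 mm beside the rack on each side. The balance reaches from y = -72 to +72 mm, the stirrer 60 mm either way of its own origin
- heater: dry block heater, grey box with an aluminium tube block in the top, does not move: 230 mm (its x) x 190 mm (its y) x 92 mm tall. Origin: centre of its underside
- heater_side (a point): middle, at bench level, of the heater's flat -y side, which faces the gap; axes as the heater's, y pointing into the heater. It lies some 240 to 270 mm beyond the gap point and may be turned up to 3 degrees against the gap. With the rack's end against it, the rack's origin is 70 mm on its -y side
- wash_bottle: white plastic wash bottle with an orange cap and bent spout, 72 mm across, 212 mm tall; loose, not part of the job, to be left alone. Origin: centre of its underside
- flask: small clear glass conical flask, 64 mm across the foot, 105 mm tall; loose, not part of the job, to be left alone. Origin: centre of its underside
- beaker: small clear glass beaker, 48 mm across, 65 mm tall; loose, not part of the job, to be left alone. Origin: centre of its underside
- tip_box: closed pipette tip box, blue with a clear lid, 85 x 122 x 66 mm; loose, not part of the job, to be left alone. Origin: centre of its underside
- tube50: capped 50 ml centrifuge tube standing on its flat foot, 35 mm across the cap, 115 mm tall; loose, not part of the job, to be left alone. Origin: centre of its underside
- reagent: amber glass reagent bottle, 70 mm across, 135 mm tall; loose, not part of the job, to be left alone. Origin: centre of its underside
Things that resemble listed ones, but are neither listed nor needed, are in the scene too. Of the things shaped like the balance, the grey one is meant.

How it is judged:
On the way:
1. the rack stands in the gap between balance and stirrer, in line with it (y of rack in the frame of gap between -0.045 and 0.045 m and x of rack in the frame of gap between -0.008 and 0.008 m and angle between the y axis of rack and the y axis of gap, either way round below 0.1 rad), for 0.1 s.
At the end, for the whole second after the job is handed in: The rack stands on the bench, at rest and upright, past the gap, its leading end against the heater's side: within 6 mm of it, turned no more than 0.05 rad (3 degrees) from flush, and within 60 mm of the middle of that side (y of rack in the frame of gap above 0.145 m and y of rack in the frame of heater_side between -0.076 and -0.064 m and x of rack in the frame of heater_side between -0.06 and 0.06 m and angle between the y axis of rack and the y axis of heater_side, either way round below 0.05 rad and height (world z) of rack below 0.004 m and angle between rack's own z axis and vertical below 0.04 rad and linear speed of rack below 0.01 m/s); the robot touches nothing.
It fails at once if the rack is lifted (12 mm) or tipped (0.15 rad) (height (world z) of rack above 0.012 m or angle between rack's own z axis and vertical above 0.15 rad).
It fails at once if the balance or the stirrer is rammed or leaned on, by rack or robot, with more than 40 N (contact force between any of rack, the arm, the fingers and balance above 40 N or contact force between any of rack, the arm, the fingers and stirrer above 40 N).
It fails at once if another thing on the bench is moved by more than 25 mm (distance of any of wash_bottle, flask, beaker, tip_box, tube50, reagent from where it was at the start of the episode above 0.025 m).
It also fails if it takes over 72 s, if anything falls off the work surface, if the arm or the gripper's body presses on something with over 40 N, if the wrist force passes 120 N, or if a joint passes its speed limit or range.

### The arm

A 6-joint arm with a two-finger parallel gripper is mounted at the origin on the work surface. World frame = base frame: x ahead of the robot, y to its left, z up, the work surface at z = 0. Lengths are in m, angles in rad, forces in N, time in s.
With the tool pointing down it reaches from about 0.35 to 0.975 m from the base axis. Payload 4.9 kg.
Tool frame: the origin (TCP) lies between the finger pads; the fingertips stand 25 mm ahead of it and the grasp point (between the pads) lies 6 mm ahead of it (ctrl.tip_reach is the distance from the TCP to the fingertips, in m); z points along the fingers, y is the direction in which the jaws open and shut (so a half turn about z gives the same grasp; the last joint's range is limited). The gripper opens to 85 mm and grips with 20 to 120 N. Pads are 22 mm wide; open, the fingers measure 114 mm over their backs; the gripper's body (76 mm by 85 mm) begins 54 mm behind the grasp point. The pads swing forward as they close: fully open they stand 13 mm farther back than shut.
Start: joints at [1.127, 0.053, 1.613, -0, 1.476, -0.119], TCP at [0.199, 0.592, 0.256] pointing down, gripper open.
Joint ranges: [-3.01, 3.01], [-1.01, 2.22], [0.06, 2.58], [-1.02, 4.17], [0.09, 2.62], [-3.14, 3.14]. Speed limits (rad/s): [2.57, 2.57, 3.14, 3.14, 3.14, 3.14].

### API

Orientations are given as a rotation vector (axis times angle).
In Python, from station import get_obs, get_image, camera_params, order, ctrl gives the robot as it stands.
- The arm moves only by the tool move_arm, never from a script. Its argument "deltas" is one flat list of numbers, 5 for each row, row after row: the opening, from -1 (shut) to 1 (fully open), so that 0 is half open, then the shift along the tool's x, y, z in m, then the turn about the tool's z in degrees. In form: [fingers, tx, ty, tz, turn, fingers, tx, ty, tz, turn, ...]. A call has 1 to 10 rows; each row is the pose to reach, as a shift and turn from the pose measured when the call began, along the tool's axes at that moment; what a row does not reach only later rows make up. A row lasts 1/10 s, in which the tool goes at most 50 mm and 8.59 degrees, less where a joint would pass 70% of its speed; a pose out of reach is approached as far as the arm can. A call with a gripper value outside its range is refused whole. The fingers move at their own pace and stop on an object; "force" is the grip in N (left out, the last holds). Time passes only in rows, so rows that repeat a pose let the fingers close. It gives the time, the measured TCP pose, the force and the opening at its end, in the units of the state.
- get_obs(): the state, without advancing time (a new reading comes with each control period).
- get_image(name): name is "scene" or "top"; returns the picture (384x512x3 uint8, red, green, blue); there is no depth.
- camera_params(name): a dict with "camera_matrix" (3x3 intrinsics, pixels), "extrinsics" (4x4, takes a point from camera to world coordinates). Camera axes: x right, y up, looking along -z (the intrinsics and any distortion apply to the point x, -y, -z); pixel columns grow to the right and rows downward; lengths in m; the calibration is good to about 2 mm. A picture is of the moment at which its call begins. camera_params takes no time and is no camera call.
- order.finish_job(): hands the job in, once; it reports no verdict.
The state is a dict: "t": time; "q": joint angles; "dq": joint speeds; "effort": joint torques, N m; "tool_pos": TCP position; "tool_rot": TCP orientation; "contact_force": force on the tool from outside, world axes, zero at the start; "wrist_torque": the same for the moment, N m; "opening": finger opening in m.
Only numpy, scipy, OpenCV 4.12 (cv2) and the standard library are available. Lean on these libraries where they do the work, as an engineer would, in place of code of your own. Each camera call takes 0.05 s, during which the arm holds its last target. There are 200 camera calls.

## Working session

There is one attempt and no reset: what is moved stays moved. The work goes in short steps, Python scripts to look and compute and a tool call to move; the robot and the scene stay as the last step left them, time stands still between calls to the robot, and variables do not carry over. Pictures are saved under pics/ and viewed, about 8 in all and at most 12, crops included, and the job is handed in when it is done.

Besides the shell and the picture viewer there is one more tool, called after ">>>" in YAML: its name, and indented under it one key for each argument. move_arm: Moves the arm, as the interface text tells. Its arguments: {"type":"object","properties":{"deltas":{"type":"array"},"force":{"type":"number"}},"required":["deltas"]}

```bash
mkdir -p pics; ls; python3 - <<'E'
from station import *
import cv2
for n in("scene","top"):
    im=get_image(n)[:,:,::-1]; cv2.imwrite(f"pics/{n}0.png",cv2.resize(im,(800,600),interpolation=cv2.INTER_CUBIC))
    p=camera_params(n); print(n,p)
o=get_obs();print(o)
E
```

```text
pics
scene {'camera_matrix': array([[401.21088183,   0.        , 255.936878  ],
       [  0.        , 401.21088183, 192.58892074],
       [  0.        ,   0.        ,   1.        ]]), 'extrinsics': array([[-0.34207355, -0.65713217,  0.67168668,  1.28934614],
       [ 0.9396492 , -0.24431962,  0.23951472,  0.24524431],
       [ 0.0067134 ,  0.7130815 ,  0.701049  ,  0.90721858],
       [ 0.        ,  0.        ,  0.        ,  1.        ]])}
top {'camera_matrix': array([[454.32778215,   0.        , 258.95669231],
       [  0.        , 454.32778215, 194.40755221],
       [  0.        ,   0.        ,   1.        ]]), 'extrinsics': array([[-0.00318075,  0.99762185, -0.06885154,  0.3774779 ],
       [-0.9997769 , -0.00461025, -0.02061306, -0.06634882],
       [-0.02088146,  0.06877061,  0.99741394,  1.26662145],
       [ 0.        ,  0.        ,  0.        ,  1.        ]])}
{'t': 0.1, 'q': array([ 1.12700846e+00,  5.32908956e-02,  1.61418981e+00,  7.01982422e-06,
        1.47600279e+00, -1.18971201e-01]), 'dq': array([-2.19641944e-05, -2.45299381e-04, -3.50880811e-03, -2.61406693e-03,
        4.99367616e-04,  2.03300375e-04]), 'effort': array([ 2.47258968e-04, -3.94899273e+01, -3.71363997e+01, -7.02999660e-05,
        3.84012747e-03,  2.59977605e-05]), 'tool_pos': array([0.19921051, 0.59184148, 0.2551661 ]), 'tool_rot': array([-5.07895665e-01, -3.09972537e+00,  2.84979700e-03]), 'contact_force': array([ 0.22962442, -0.05523622, -1.55609611]), 'wrist_torque': array([-0.03310297, -0.01349405,  0.00180478]), 'opening': 0.08576666241666576}
```

View pics/top0.png

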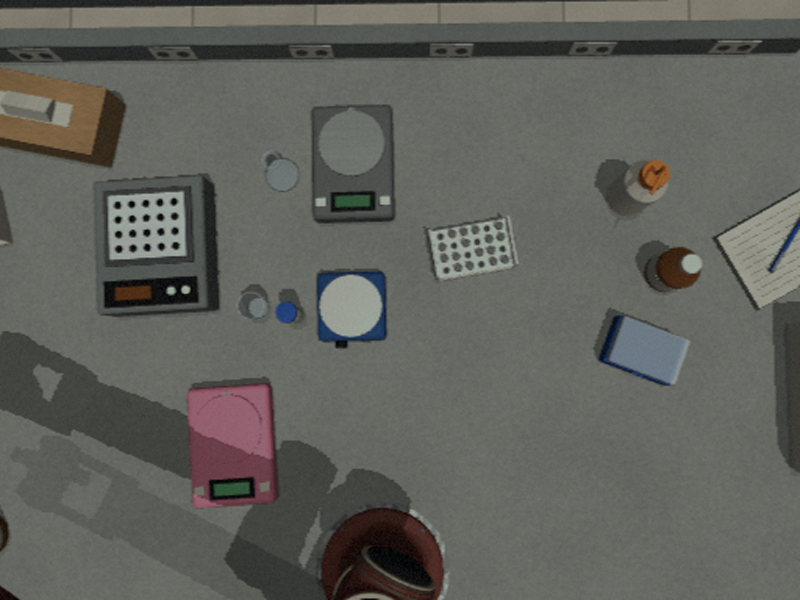

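View pics/scene0.png

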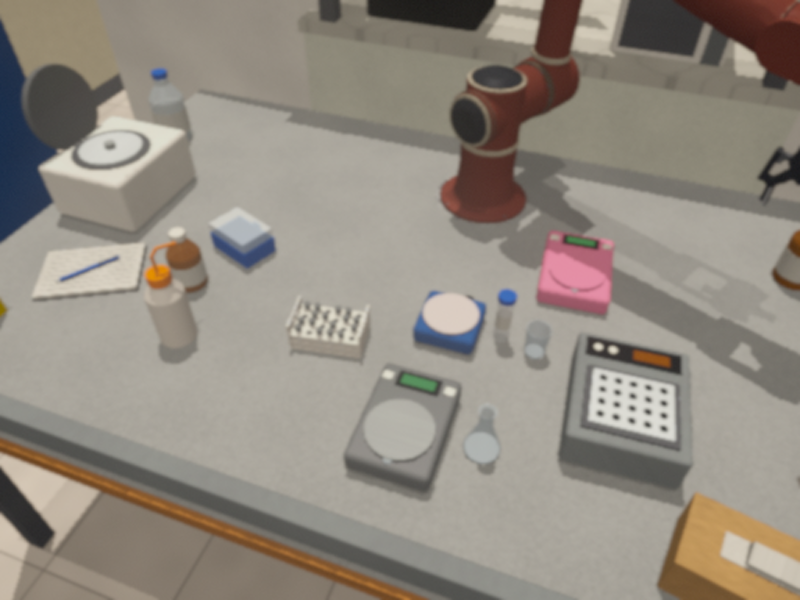

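The grey balance is at (353,163), and the pink one at (232,445) is the decoy. The stirrer is at (351,305), the rack at (472,248) and the heater at (155,245). The flask, beaker and tube50 stand beside the lane at (282,172), (255,305) and (288,312). One enlarged crop will confirm this.

```bash
cat > h.py <<'E'
import numpy as np,cv2
from station import *
_p={}
def par(n):
    if n not in _p:
        p=camera_params(n); _p[n]=(p["camera_matrix"],p["extrinsics"])
    return _p[n]
def proj(P,n="top"):
    K,E=par(n); c=(np.atleast_2d(P)-E[:3,3])@E[:3,:3]; c=c*[1,-1,-1]; u=c@K.T; return u[:,:2]/u[:,2:]
def ray(uv,z,n="top"):
    K,E=par(n); uv=np.atleast_2d(uv); d=np.c_[uv,np.ones(len(uv))]@np.linalg.inv(K).T*[1,-1,-1]@E[:3,:3].T
    return E[:3,3]+d*((z-E[2,3])/d[:,2])[:,None]
E
python3 - <<'E'
from h import *
im=get_image("top")[:,:,::-1]; cv2.imwrite("pics/raw1.png",im)
cv2.imwrite("pics/crop1.png",cv2.resize(im[60:225,50:340],None,fx=2.75,fy=2.75,interpolation=cv2.INTER_CUBIC))
s=512/800
for n,u,v,z in[("bal",353,163,.046),("stir",351,305,.048),("rack",472,248,.04),("heat",155,245,.092),("heater right edge",215,245,.092),("beaker",255,305,.065),("tube",288,312,.115),("flask",282,172,.0)]: print(n,ray([u*s,v*s],z)[0].round(3))
E
```

```text
bal [0.709 0.048 0.046]
stir [0.46  0.051 0.048]
rack [ 0.559 -0.158  0.04 ]
heat [0.56  0.377 0.092]
heater right edge [0.559 0.276 0.092]
beaker [0.459 0.214 0.065]
tube [0.444 0.148 0.115]
flask [0.706 0.182 0.   ]
```

View pics/crop1.png

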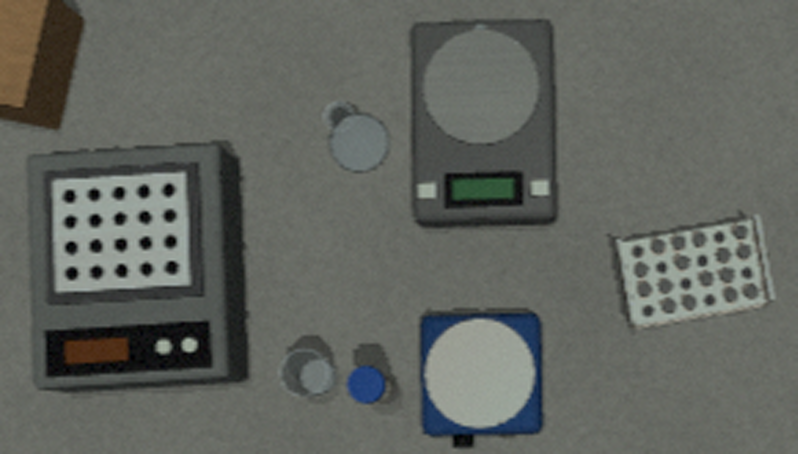

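```bash
cat > fit.py <<'E'
from h import *
from scipy.optimize import minimize
from scipy.ndimage import map_coordinates
def grad(im):
    g=cv2.GaussianBlur(im.astype(np.float32),(0,0),0.8)
    m=0
    for c in range(3):
        gx=cv2.Sobel(g[:,:,c],-1,1,0);gy=cv2.Sobel(g[:,:,c],-1,0,1); m=np.maximum(m,np.hypot(gx,gy))
    return np.minimum(m,80)
def box(x0,x1,y0,y1,h): return np.array([[x,y,z] for x in(x0,x1) for y in(y0,y1) for z in(0,h)])
def T(p,P): c,s=np.cos(p[2]),np.sin(p[2]); return P@np.array([[c,s,0],[-s,c,0],[0,0,1]])+[p[0],p[1],0]
def outline(P,n):
    hl=cv2.convexHull(proj(P,n).astype(np.float32))[:,0]; out=[]
    for a,b in zip(hl,np.roll(hl,-1,0)):
        L=np.hypot(*(b-a)); k=max(int(L*2),2); out.append(a+(b-a)*np.linspace(.06,.94,k)[:,None])
    return np.vstack(out)
def topface(P,n): return outline(P[P[:,2]>0],n)
BAL=box(-.1025,.1025,-.072,.072,.046);STI=box(-.06,.06,-.06,.06,.048)
HEA=box(-.115,.115,-.095,.095,.092);RACK=box(-.042,.042,-.07,.07,.06)
RB=[box(-.042,.042,-.07,-.066,.06),box(-.042,.042,.066,.07,.06),box(-.042,.042,-.07,.07,.038)]
def fit(cost,x0,step):
    x0=np.array(x0,float); best=None
    rng=np.random.default_rng(0)
    for k in range(25):
        s=x0+(rng.uniform(-1,1,len(x0))*step*1. if k else 0)
        r=minimize(cost,s,method="Nelder-Mead",options=dict(initial_simplex=np.vstack([s]+[s+np.eye(len(s))[i]*step[i]*.5 for i in range(len(s))]),xatol=1e-5,fatol=1e-4))
        if best is None or r.fun<best.fun: best=r
    return best.x,-best.fun
def smp(G,uv): return map_coordinates(G,[uv[:,1],uv[:,0]],order=1,mode="nearest").mean()
def gapcost(Gs):
    def c(p):
        B=T(p,BAL+[.1485,0,0]);S=T(p,STI+[-.106,p[3],0])
        return -sum(smp(G,outline(B,n))+smp(G,topface(B,n))+smp(G,outline(S,n)) for n,G in Gs.items())
    return c
def boxcost(M,Gs): return lambda p:-sum(smp(G,outline(T(p,M),n))+.5*smp(G,topface(T(p,M),n)) for n,G in Gs.items())
def rackmask(p,n,shape,sc=4):
    m=np.zeros((shape[0]*sc,shape[1]*sc),np.uint8)
    for M in RB:
        cv2.fillConvexPoly(m,np.round(cv2.convexHull(((proj(T(p,M),n)+.5)*sc-.5).astype(np.float32))).astype(int),1)
    return m
def fitrack(im,p0,n="top",step=(.01,.01,.06)):
    # silhouette outline (true contour of union) on gradients
    G=grad(im)
    def c(p):
        cs,_=cv2.findContours(rackmask(p,n,im.shape),cv2.RETR_EXTERNAL,cv2.CHAIN_APPROX_NONE)
        uv=(cs[0][:,0]+.5)/4-.5
        return -smp(G,uv)
    return fit(c,p0,np.array(step))
def draw(im,n,items):
    im=cv2.resize(im,None,fx=4,fy=4,interpolation=cv2.INTER_CUBIC)
    for P,col in items:
        for q in (P,P[P[:,2]>0]):
            h=cv2.convexHull(((proj(q,n)+.5)*4-.5).astype(np.float32)); cv2.polylines(im,[np.round(h).astype(int)],True,col,1)
    return im
E
cat > meas.py <<'E'
from fit import *
import json
im=cv2.imread("pics/raw1.png"); sc=get_image("scene")[:,:,::-1].copy(); cv2.imwrite("pics/raws1.png",sc)
for Gs in ({"top":grad(im)},{"scene":grad(sc)},{"top":grad(im),"scene":grad(sc)}):
    g,f=fit(gapcost(Gs),[.566,.048,0,0],np.array([.01,.01,.04,.01])); h,f2=fit(boxcost(HEA,Gs),[.56,.377,.03],np.array([.01,.01,.04]))
    print(list(Gs),"gap",g.round(4),round(f,1),"heater",h.round(4),round(f2,1))
    if len(Gs)==1 and "top" in Gs: gt,ht=g,h
rs=[]
for n,i in(("top",im),("scene",sc)):
    r,f=fitrack(i,[.559,-.158,.16],n); print("rack",n,r.round(4),round(f,1)); rs.append(r)
json.dump(dict(gap=gt.tolist(),heater=ht.tolist()),open("g.json","w"))
o=draw(im,"top",[(T(gt,BAL+[.1485,0,0]),(0,0,255)),(T(gt,STI+[-.106,gt[3],0]),(0,255,255)),(T(ht,HEA),(0,255,0)),(T(rs[0],RACK),(255,0,255))])
cv2.imwrite("pics/ov1.png",cv2.resize(o[240:900,200:1360],(800,455),interpolation=cv2.INTER_AREA))
E
python3 meas.py
```

```text
['top'] gap [0.5654 0.0483 0.0158 0.0059] 228.3 heater [0.5626 0.3874 0.0623] 92.7
['scene'] gap [0.5715 0.0515 0.0192 0.0072] 213.3 heater [0.585  0.3884 0.0464] 92.0
['top', 'scene'] gap [0.5665 0.0485 0.0155 0.0068] 422.0 heater [0.5849 0.3896 0.0662] 160.4
rack top [ 0.5606 -0.1601  0.1722] 77.4
rack scene [ 0.5712 -0.1519  0.1821] 71.3
```

View pics/ov1.png

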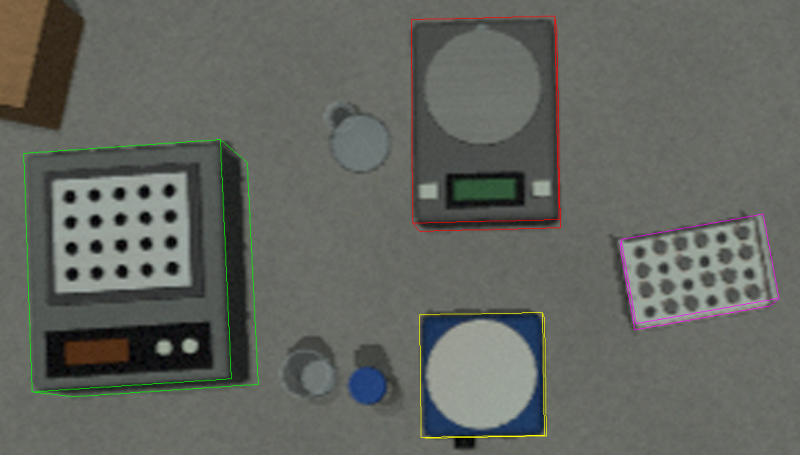

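The camera fits are good to a few mm. The drawn models run slightly large, so I'll treat the heater's y as uncertain by about 8 mm. The rack needs roughly -9° and +8 mm in x. A +x push on its robot-side flank near the nose should give both. Next I'll compute the approach.

```bash
cat > go.py <<'E'
import sys
from h import *
from scipy.spatial.transform import Rotation as Rn
# usage: go.py x y z yaw_of_tool_y(rad)
x,y,z,a=map(float,sys.argv[1:5]); o=get_obs(); R=Rn.from_rotvec(o["tool_rot"]).as_matrix()
print("t",o["t"],"tcp",o["tool_pos"].round(4),"ang",round(np.arctan2(R[1,1],R[0,1]),4),"F",o["contact_force"].round(1),"delta",(R.T@(np.array([x,y,z])-o["tool_pos"])).round(4),"turn",round(-np.degrees((a-np.arctan2(R[1,1],R[0,1])+np.pi)%(2*np.pi)-np.pi),2),"open",o["opening"],"q",o["q"].round(2))
E
python3 go.py .465 -.11 .2 .016
```

```text
t 0.2 tcp [0.1993 0.592  0.2555] ang 1.246 F [ 0.3  0.8 -0.2] delta [-0.4758 -0.5804  0.0562] turn 70.47 open 0.08523094605529748 q [ 1.13  0.05  1.61 -0.    1.48 -0.12]
```

>>> move_arm:
  deltas: [-1, -0.476, -0.58, 0.056, 70.5, -1, -0.476, -0.58, 0.056, 70.5, -1, -0.476, -0.58, 0.056, 70.5, -1, -0.476, -0.58, 0.056, 70.5, -1, -0.476, -0.58, 0.056, 70.5, -1, -0.476, -0.58, 0.056, 70.5, -1, -0.476, -0.58, 0.056, 70.5, -1, -0.476, -0.58, 0.056, 70.5, -1, -0.476, -0.58, 0.056, 70.5, -1, -0.476, -0.58, 0.056, 70.5]
  force: 30

```text
t: 1.2
tool_pos: [0.3762, 0.1242, 0.219]
tool_rot: [2.204, 2.238, -0.0]
contact_force: [0.3, -0.1, -0.1]
opening: 0.0002
```

```bash
python3 go.py .465 -.11 .2 .016
```

```text
t 1.2 tcp [0.3762 0.1242 0.219 ] ang 0.0153 F [ 0.3 -0.1 -0.1] delta [-0.2355  0.0852  0.0193] turn -0.04 open 0.00017454196959550342 q [ 0.13 -0.53  2.16 -0.    1.51  0.12]
```

>>> move_arm:
  deltas: [-1, -0.236, 0.085, 0.02, 0, -1, -0.236, 0.085, 0.02, 0, -1, -0.236, 0.085, 0.02, 0, -1, -0.236, 0.085, 0.02, 0, -1, -0.236, 0.085, 0.02, 0, -1, -0.236, 0.085, 0.02, 0, -1, -0.236, 0.085, 0.1, 0, -1, -0.236, 0.085, 0.18, 0, -1, -0.236, 0.085, 0.18, 0, -1, -0.236, 0.085, 0.18, 0]

```text
t: 2.2
tool_pos: [0.4598, -0.1083, 0.0331]
tool_rot: [-2.197, -2.231, 0.008]
contact_force: [-1.0, -0.4, -0.7]
opening: -0.0001
```

```bash
python3 go.py .495 -.11 .037 .016
```

```text
t 2.2 tcp [ 0.4598 -0.1083  0.0331] ang 0.0156 F [-1.  -0.4 -0.7] delta [-0.0023  0.0352 -0.0043] turn -0.02 open -0.00014688254483692087 q [-0.39 -0.05  2.12 -0.    1.08 -0.4 ]
```

>>> move_arm:
  deltas: [-1, -0.002, 0.01, -0.004, 0, -1, -0.002, 0.018, -0.004, 0, -1, -0.002, 0.024, -0.004, 0, -1, -0.002, 0.03, -0.004, 0, -1, -0.002, 0.033, -0.004, 0, -1, -0.002, 0.036, -0.004, 0, -1, -0.002, 0.039, -0.004, 0, -1, -0.002, 0.042, -0.004, 0, -1, -0.002, 0.045, -0.004, 0, -1, -0.002, 0.045, -0.004, 0]

```text
t: 3.2
tool_pos: [0.5044, -0.1093, 0.0362]
tool_rot: [-2.195, -2.23, 0.009]
contact_force: [-2.0, 2.0, 0.9]
opening: 0.0001
```

```bash
cat > look.py <<'E'
import sys,json
from fit import *
p0=list(map(float,sys.argv[1:4])); im=get_image("top")[:,:,::-1].copy()
r,f=fitrack(im,p0,"top",(.006,.006,.04)); g=json.load(open("g.json"))["gap"]
c,s=np.cos(g[2]),np.sin(g[2]); d=r[:2]-g[:2]
print("rack",r.round(4),round(f,1),"in gap x %.4f y %.4f yaw %.4f"%(c*d[0]+s*d[1],-s*d[0]+c*d[1],r[2]-g[2]))
if len(sys.argv)>4:
    q=proj([r[0],r[1],.03])[0]; x,y=int(np.clip(q[0]-100,0,312)),int(np.clip(q[1]-75,0,234)); cv2.imwrite(sys.argv[4],draw(im,"top",[(T(r,RACK),(255,0,255)),(T(g,BAL+[.1485,0,0]),(0,0,255)),(T(g,STI+[-.106,g[3],0]),(0,255,255))])[y*4:y*4+600,x*4:x*4+800])
E
python3 go.py .51 -.11 .037 .016; python3 look.py .563 -.158 .1
```

```text
t 3.2 tcp [ 0.5044 -0.1093  0.0362] ang 0.0156 F [-2.   2.   0.9] delta [-0.0008  0.0056 -0.0008] turn -0.02 open 0.00011217289434609532 q [-0.36  0.05  2.01 -0.    1.09 -0.37]
rack [ 0.5648 -0.16    0.0727] 55.9 in gap x -0.0039 y -0.2083 yaw 0.0569
```

>>> move_arm:
  deltas: [-1, 0, 0.002, 0, 0, -1, 0, 0.004, 0, 0, -1, 0, 0.0055, 0, 0, -1, 0, 0.0055, 0, 0]

```text
t: 3.65
tool_pos: [0.5094, -0.1088, 0.0358]
tool_rot: [-2.195, -2.229, 0.009]
contact_force: [-3.3, 1.2, 1.4]
opening: 0.0001
```

```bash
python3 go.py .51 -.11 .037 .016; python3 look.py .566 -.158 .02 pics/l2.png
```

```text
t 3.65 tcp [ 0.5094 -0.1088  0.0358] ang 0.0156 F [-3.3  1.2  1.4] delta [-0.0012  0.0006 -0.0012] turn -0.02 open 0.000141862800584632 q [-0.35  0.06  2.    0.    1.09 -0.37]
rack [ 0.5623 -0.1496  0.0642] 56.3 in gap x -0.0062 y -0.1979 yaw 0.0484
```

View pics/l2.png

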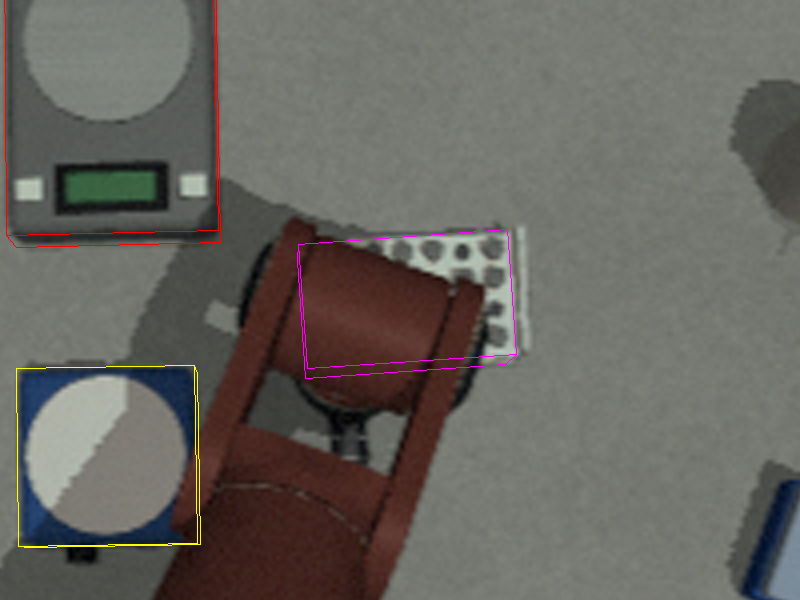

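>>> move_arm:
  deltas: [-1, 0, -0.03, 0, 0, -1, 0, -0.03, -0.04, 0, -1, 0, -0.03, -0.09, 0, -1, -0.04, -0.01, -0.12, 0, -1, -0.09, 0.02, -0.14, 0, -1, -0.14, 0.04, -0.14, 0, -1, -0.19, 0.055, -0.14, 0, -1, -0.22, 0.06, -0.14, 0, -1, -0.22, 0.06, -0.14, 0, -1, -0.22, 0.06, -0.14, 0]

```text
t: 4.7
tool_pos: [0.5749, -0.33, 0.1733]
tool_rot: [-2.197, -2.227, 0.008]
contact_force: [-0.5, 0.0, -0.2]
opening: -0.0002
```

```bash
python3 go.py .568 -.267 .037 .016; python3 look.py .566 -.155 .02 pics/l3.png
```

```text
t 4.7 tcp [ 0.5749 -0.33    0.1733] ang 0.0137 F [-0.5  0.  -0.2] delta [ 0.0623 -0.0043  0.1367] turn -0.13 open -0.00019838746352671295 q [-0.63  0.21  1.58 -0.    1.36 -0.64]
rack [ 0.5684 -0.1606  0.0416] 75.0 in gap x -0.0003 y -0.2090 yaw 0.0258
```

View pics/l3.png

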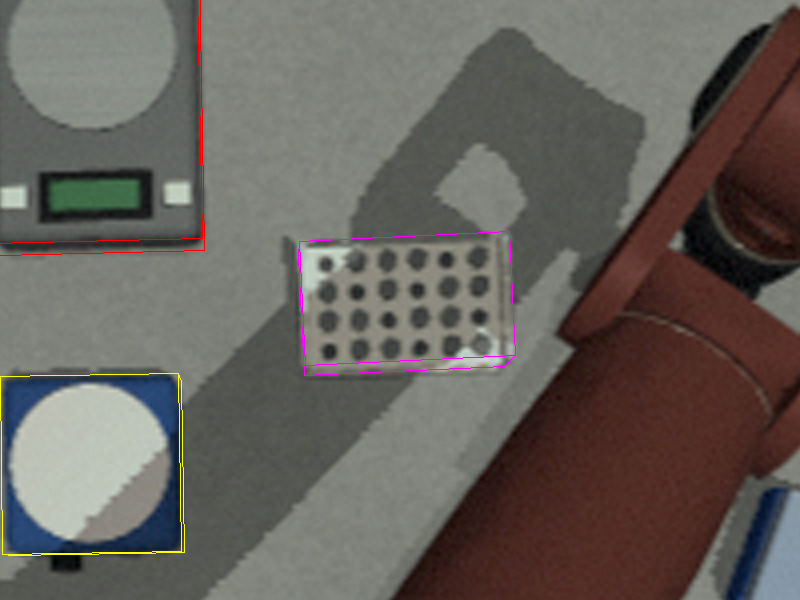

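The rack is now near the line: x about 0, yaw about +0.026, outline at (288–512, 232–376) in the crop. Next I'll set the half-open fingers down behind the tail, where the two-point push will square it.

>>> move_arm:
  deltas: [0, 0.03, -0.002, 0, 0, 0, 0.06, -0.002, 0.03, 0, 0, 0.062, -0.002, 0.07, 0, 0, 0.062, -0.002, 0.11, 0, 0, 0.062, -0.002, 0.136, 0, 0, 0.062, -0.002, 0.136, 0, 0, 0.062, -0.002, 0.136, 0]

```text
t: 5.45
tool_pos: [0.5701, -0.265, 0.0383]
tool_rot: [-2.194, -2.23, 0.008]
contact_force: [0.4, -0.5, -0.2]
opening: 0.0428
```

```bash
python3 go.py .5694 -.205 .037 .016
```

```text
t 5.45 tcp [ 0.5701 -0.265   0.0383] ang 0.0163 F [ 0.4 -0.5 -0.2] delta [0.06   0.0003 0.0017] turn 0.02 open 0.042839369058807086 q [-0.55  0.29  1.74 -0.    1.13 -0.57]
```

>>> move_arm:
  deltas: [0, 0.01, 0, 0.002, 0, 0, 0.02, 0, 0.002, 0, 0, 0.026, 0, 0.002, 0, 0, 0.032, 0, 0.002, 0, 0, 0.038, 0, 0.002, 0, 0, 0.044, 0, 0.002, 0, 0, 0.05, 0, 0.002, 0, 0, 0.056, 0, 0.002, 0, 0, 0.062, 0, 0.002, 0, 0, 0.062, 0, 0.002, 0]

```text
t: 6.45
tool_pos: [0.5687, -0.2016, 0.0362]
tool_rot: [-2.192, -2.229, 0.007]
contact_force: [0.3, -1.3, 0.5]
opening: 0.0428
```

```bash
python3 go.py .5694 -.205 .037 .016; python3 look.py .5675 -.12 .02 pics/l4.png
```

```text
t 6.45 tcp [ 0.5687 -0.2016  0.0362] ang 0.0167 F [ 0.3 -1.3  0.5] delta [-0.0034  0.0006 -0.0008] turn 0.04 open 0.0428318000072964 q [-0.46  0.24  1.8   0.    1.12 -0.48]
rack [ 0.5666 -0.1161  0.0233] 59.5 in gap x -0.0014 y -0.1645 yaw 0.0075
```

View pics/l4.png

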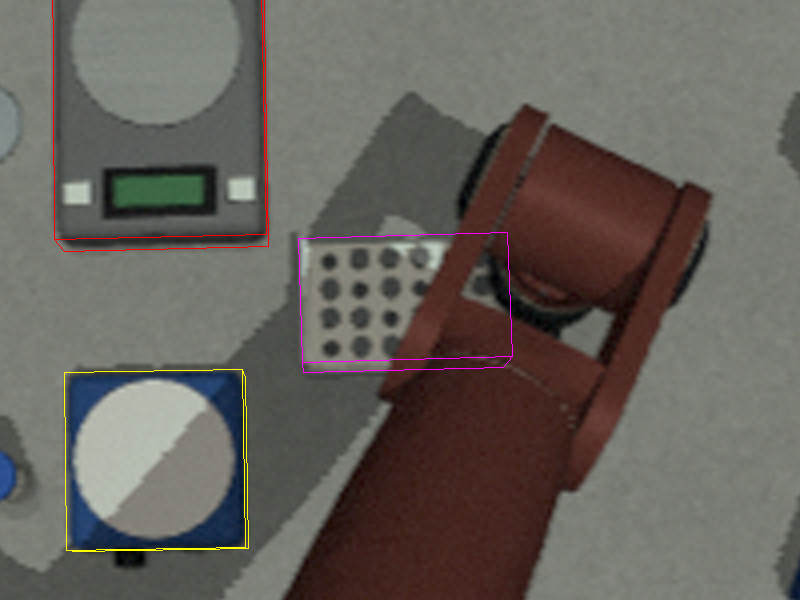

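The nose is in view at (300, 238–372). It is square within about 0.01 rad and sits 1–2 mm towards the stirrer. I'll ease it +1.5 mm sideways during the next 20 mm.

>>> move_arm:
  deltas: [0, 0.004, 0.0002, 0, 0, 0, 0.008, 0.0006, 0, 0, 0, 0.012, 0.001, 0, 0, 0, 0.016, 0.0015, 0, 0, 0, 0.02, 0.0018, 0, 0, 0, 0.02, 0.0018, 0, 0]

```text
t: 7.1
tool_pos: [0.5698, -0.1805, 0.0357]
tool_rot: [-2.191, -2.228, 0.006]
contact_force: [0.6, -0.4, 0.4]
opening: 0.0428
```

```bash
python3 go.py .5694 -.150 .037 .016; python3 look.py .5675 -.1 .02 pics/l5.png;python3 look.py .5685 -.1 .015
```

```text
t 7.1 tcp [ 0.5698 -0.1805  0.0357] ang 0.017 F [ 0.6 -0.4  0.4] delta [ 0.0305  0.0001 -0.001 ] turn 0.06 open 0.04275390411619752 q [-0.43  0.23  1.81  0.    1.12 -0.45]
rack [ 0.5697 -0.095   0.0554] 59.0 in gap x 0.0020 y -0.1434 yaw 0.0395
rack [ 0.5692 -0.0942  0.0368] 59.5 in gap x 0.0015 y -0.1426 yaw 0.0210
```

>>> move_arm:
  deltas: [0, 0.004, 0, 0, 0, 0, 0.008, 0, 0, 0, 0, 0.012, 0, 0, 0, 0, 0.016, 0, 0, 0, 0, 0.02, 0, 0, 0, 0, 0.024, 0, 0, 0, 0, 0.028, 0, 0, 0]

```text
t: 7.9
tool_pos: [0.569, -0.1521, 0.0357]
tool_rot: [-2.19, -2.227, 0.006]
contact_force: [-0.2, -1.7, -0.7]
opening: 0.0431
```

```bash
python3 go.py .5694 -.150 .037 .016; python3 look.py .5675 -.068 .02 pics/l6.png;python3 look.py .5685 -.068 .015
```

```text
t 7.9 tcp [ 0.569  -0.1521  0.0357] ang 0.0169 F [-0.2 -1.7 -0.7] delta [ 0.0021  0.0004 -0.0013] turn 0.05 open 0.04307449877309122 q [-0.39  0.21  1.83  0.    1.11 -0.41]
rack [ 0.5666 -0.0664  0.0137] 59.2 in gap x -0.0007 y -0.1147 yaw -0.0022
rack [ 0.5667 -0.0664  0.0127] 59.3 in gap x -0.0006 y -0.1147 yaw -0.0031
```

View pics/l6.png

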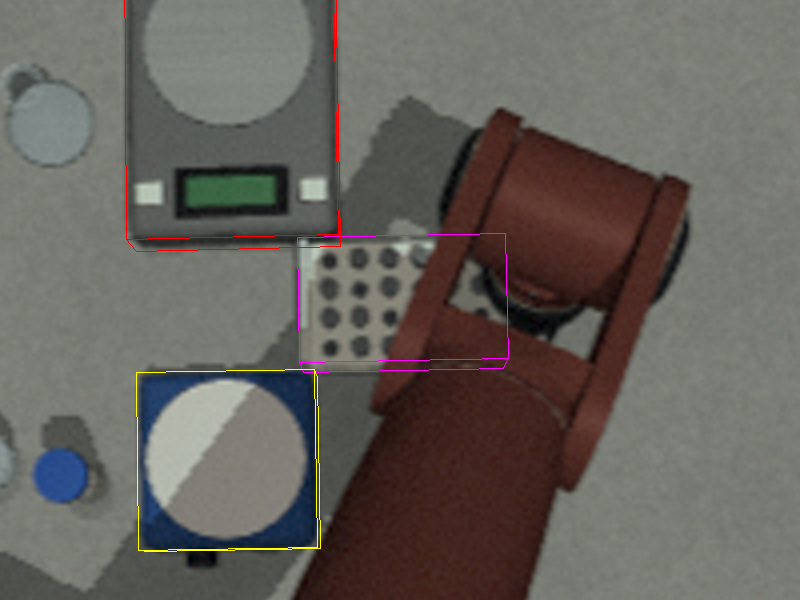

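The nose is inside the balance's mouth at (298, 238–368). The force is low and it is in line, so I'll continue.

>>> move_arm:
  deltas: [0, 0.004, 0, -0.001, 0, 0, 0.008, 0, -0.001, 0, 0, 0.012, 0, -0.001, 0, 0, 0.016, 0, -0.001, 0, 0, 0.02, 0, -0.001, 0, 0, 0.024, 0, -0.001, 0, 0, 0.028, 0, -0.001, 0]

```text
t: 8.7
tool_pos: [0.5685, -0.1232, 0.037]
tool_rot: [-2.189, -2.227, 0.005]
contact_force: [-1.0, -2.7, -1.9]
opening: 0.0425
```

```bash
python3 go.py .5684 -.12 .037 .016; python3 look.py .5672 -.04 .016
```

```text
t 8.7 tcp [ 0.5685 -0.1232  0.037 ] ang 0.0173 F [-1.  -2.7 -1.9] delta [ 0.0032 -0.      0.    ] turn 0.07 open 0.04246729995263671 q [-0.34  0.2   1.85  0.01  1.11 -0.36]
rack [ 0.5669 -0.0378  0.0373] 57.5 in gap x 0.0001 y -0.0861 yaw 0.0215
```

>>> move_arm:
  deltas: [0, 0.004, 0, 0, 0, 0, 0.008, 0, 0, 0, 0, 0.012, 0, 0, 0, 0, 0.016, 0, 0, 0, 0, 0.02, 0, 0, 0, 0, 0.024, 0, 0, 0, 0, 0.028, 0, 0, 0, 0, 0.032, 0, 0, 0]

```text
t: 9.55
tool_pos: [0.5678, -0.0903, 0.0373]
tool_rot: [-2.188, -2.227, 0.005]
contact_force: [0.5, -2.5, -1.3]
opening: 0.0427
```

```bash
python3 go.py .5676 -.08 .037 .016; python3 look.py .5668 -.005 .016 pics/l7.png
```

```text
t 9.55 tcp [ 0.5678 -0.0903  0.0373] ang 0.0176 F [ 0.5 -2.5 -1.3] delta [ 0.0103 -0.0001  0.0004] turn 0.09 open 0.04265409139540584 q [-0.29  0.18  1.87  0.01  1.11 -0.31]
rack [ 0.5642 -0.0051 -0.0101] 56.5 in gap x -0.0020 y -0.0534 yaw -0.0259
```

>>> move_arm:
  deltas: [0, 0.004, 0, 0, 0, 0, 0.008, 0, 0, 0, 0, 0.012, 0, 0, 0, 0, 0.016, 0, 0, 0, 0, 0.02, 0, 0, 0, 0, 0.024, 0, 0, 0, 0, 0.028, 0, 0, 0, 0, 0.032, 0, 0, 0, 0, 0.036, 0, 0, 0, 0, 0.04, 0, 0, 0]

```text
t: 10.6
tool_pos: [0.5671, -0.0494, 0.0378]
tool_rot: [-2.188, -2.227, 0.004]
contact_force: [-0.2, -2.9, -0.9]
opening: 0.0428
```

```bash
python3 go.py .567 -.04 .037 .016; python3 look.py .5662 .035 .016 pics/l7.png
```

```text
t 10.6 tcp [ 0.5671 -0.0494  0.0378] ang 0.0179 F [-0.2 -2.9 -0.9] delta [0.0094 0.0001 0.0009] turn 0.11 open 0.042786826111486154 q [-0.22  0.17  1.88  0.01  1.11 -0.24]
rack [0.5674 0.0353 0.0504] 52.3 in gap x 0.0018 y -0.0131 yaw 0.0346
```

View pics/l7.png

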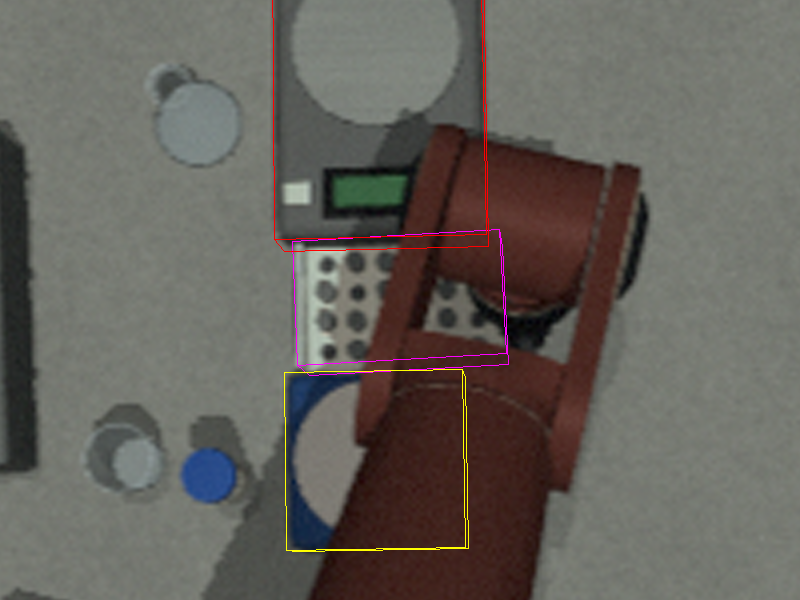

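Rack is in the gap, in line, at low force. Keep pushing.

>>> move_arm:
  deltas: [0, 0.006, 0, 0, 0, 0, 0.012, 0, 0, 0, 0, 0.018, 0, 0, 0, 0, 0.024, 0, 0, 0, 0, 0.03, 0, 0, 0, 0, 0.036, 0, 0, 0, 0, 0.042, 0, 0, 0, 0, 0.048, 0, 0, 0, 0, 0.054, 0, 0, 0, 0, 0.06, 0, 0, 0]

```text
t: 11.65
tool_pos: [0.566, 0.0116, 0.0386]
tool_rot: [-2.187, -2.227, 0.004]
contact_force: [1.0, -2.2, -1.4]
opening: 0.0426
```

```bash
python3 go.py .566 .06 .037 .016
```

```text
t 11.65 tcp [0.566  0.0116 0.0386] ang 0.0181 F [ 1.  -2.2 -1.4] delta [0.0484 0.0009 0.0022] turn 0.12 open 0.04262985907811914 q [-0.12  0.16  1.89  0.01  1.11 -0.14]
```

>>> move_arm:
  deltas: [0, 0.006, 0, 0.001, 0.1, 0, 0.012, 0, 0.001, 0.1, 0, 0.018, 0, 0.001, 0.1, 0, 0.024, 0, 0.001, 0.1, 0, 0.03, 0, 0.001, 0.1, 0, 0.036, 0, 0.001, 0.1, 0, 0.042, 0, 0.001, 0.1, 0, 0.048, 0, 0.001, 0.1, 0, 0.054, 0, 0.001, 0.1, 0, 0.06, 0, 0.001, 0.1]

```text
t: 12.65
tool_pos: [0.5646, 0.0722, 0.0381]
tool_rot: [-2.189, -2.225, 0.004]
contact_force: [1.0, -2.5, -0.8]
opening: 0.0429
```

```bash
python3 go.py .565 .11 .037 .016; python3 look.py .564 .151 .016 pics/l8.png
```

```text
t 12.65 tcp [0.5646 0.0722 0.0381] ang 0.0164 F [ 1.  -2.5 -0.8] delta [0.0378 0.001  0.0016] turn 0.02 open 0.04288557672784967 q [-0.01  0.17  1.88  0.01  1.11 -0.03]
rack [0.582  0.1377 0.0516] 53.9 in gap x 0.0180 y 0.0891 yaw 0.0358
```

View pics/l8.png

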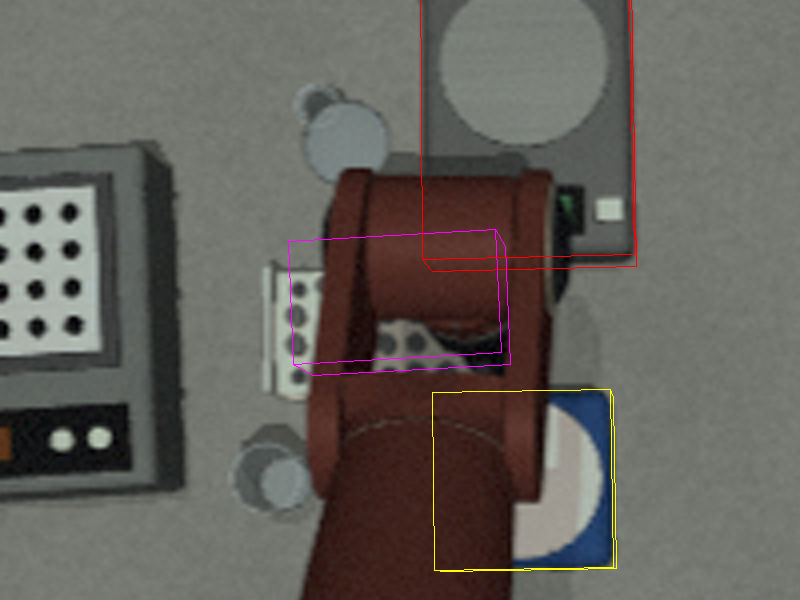

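```bash
python3 - <<'E'
from h import *
q=proj([.582,.1377,.03])[0]; o=np.array([int(q[0]-100),int(q[1]-75)])
f=lambda u,v,z: ray(o+(np.array([u,v])+.5)/4-.5,z)[0].round(4)
print("nose z.06",f(265,262,.06),f(272,392,.06),f(264,262,.06))
print("heater base",f(173,200,0),f(185,488,0)); print("heater top", f(139,155,.092),f(154,488,.092), "top corner dark edge", f(160,145,.092))
E
```

```text
nose z.06 [0.606  0.2254 0.06  ] [0.5179 0.2196 0.06  ] [0.606  0.2261 0.06  ]
heater base [0.6624 0.3061 0.    ] [0.4574 0.2944 0.    ]
heater top [0.6719 0.3021 0.092 ] [0.4517 0.2886 0.092 ] top corner dark edge [0.6785 0.2882 0.092 ]
```

>>> move_arm:
  deltas: [0, 0.006, 0, 0.001, 0, 0, 0.012, 0, 0.001, 0, 0, 0.018, 0, 0.001, 0, 0, 0.024, 0, 0.001, 0, 0, 0.03, 0, 0.001, 0, 0, 0.036, 0, 0.001, 0, 0, 0.042, 0, 0.001, 0]

```text
t: 13.4
tool_pos: [0.5636, 0.1157, 0.0375]
tool_rot: [-2.187, -2.224, 0.004]
contact_force: [-0.7, -2.6, -0.2]
opening: 0.0425
```

```bash
python3 go.py .5635 .14 .037 .059
```

```text
t 13.4 tcp [0.5636 0.1157 0.0375] ang 0.0168 F [-0.7 -2.6 -0.2] delta [0.0243 0.0003 0.0008] turn -2.42 open 0.04249112359780921 q [0.07 0.18 1.87 0.02 1.11 0.04]
```

>>> move_arm:
  deltas: [0, 0.003, 0, 0, -0.3, 0, 0.006, 0, 0, -0.6, 0, 0.009, 0, 0, -0.9, 0, 0.012, 0, 0, -1.2, 0, 0.015, 0, 0, -1.6, 0, 0.018, 0, 0, -2, 0, 0.021, 0, 0, -2.4, 0, 0.023, 0, 0, -2.4]

```text
t: 14.2
tool_pos: [0.5631, 0.1389, 0.0377]
tool_rot: [-2.14, -2.27, 0.003]
contact_force: [-0.2, -3.0, -1.1]
opening: 0.0424
```

```bash
python3 go.py .5635 .15 .037 .059; python3 look.py .561 .22 .05 pics/l9.png
```

```text
t 14.2 tcp [0.5631 0.1389 0.0377] ang 0.0592 F [-0.2 -3.  -1.1] delta [0.0111 0.0011 0.0009] turn 0.01 open 0.04241027727622134 q [0.11 0.19 1.86 0.02 1.11 0.04]
rack [ 0.5815  0.2232 -0.0216] 51.3 in gap x 0.0189 y 0.1746 yaw -0.0374
```

View pics/l9.png

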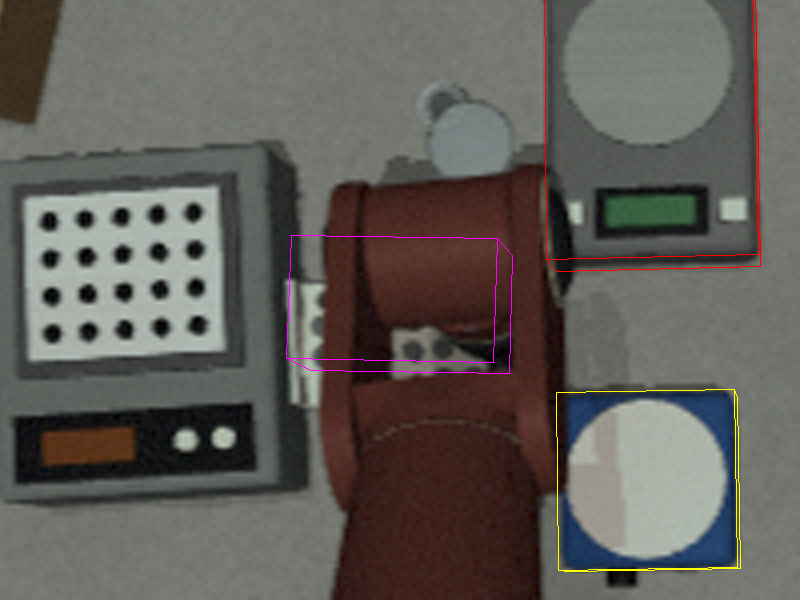

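The nose is just short of the heater, at (290–300, 280–405). I'll creep until the force rises.

>>> move_arm:
  deltas: [0, 0.0015, 0, 0, 0, 0, 0.003, 0, 0, 0, 0, 0.0045, 0, 0, 0, 0, 0.006, 0, 0, 0, 0, 0.006, 0, 0, 0]

```text
t: 14.75
tool_pos: [0.5626, 0.1427, 0.0378]
tool_rot: [-2.141, -2.272, 0.01]
contact_force: [-1.0, -12.2, 0.8]
opening: 0.0431
```

>>> move_arm:
  deltas: [0, 0.001, 0, 0, 0, 0, 0.002, 0, 0, 0, 0, 0.002, 0, 0, 0]

```text
t: 15.05
tool_pos: [0.5626, 0.1426, 0.0379]
tool_rot: [-2.143, -2.274, 0.015]
contact_force: [-0.1, -10.8, 1.8]
opening: 0.0428
```

>>> move_arm:
  deltas: [0, 0.001, 0, 0, 0, 0, 0.002, 0, 0, 0, 0, 0.002, 0, 0, 0]

```text
t: 15.35
tool_pos: [0.5626, 0.1425, 0.038]
tool_rot: [-2.145, -2.275, 0.02]
contact_force: [-0.2, -11.0, -0.0]
opening: 0.0426
```

Firm contact: 11 N and no further travel at TCP y 0.1426, which puts the nose at about 0.294. I'll back off, clear the view and check.

>>> move_arm:
  deltas: [0, -0.01, 0, 0, 0, 0, -0.03, 0, 0, 0, 0, -0.04, 0, -0.03, 0, 0, -0.04, 0, -0.07, 0, 0, -0.04, 0, -0.12, 0, 0, -0.08, 0, -0.16, 0, 0, -0.13, 0, -0.18, 0, 0, -0.18, 0, -0.18, 0, 0, -0.23, 0, -0.18, 0, 0, -0.28, 0, -0.18, 0]

```text
t: 16.35
tool_pos: [0.5822, -0.1295, 0.2186]
tool_rot: [-2.145, -2.277, 0.017]
contact_force: [1.1, -0.4, -0.6]
opening: 0.0428
```

```bash
python3 go.py .5635 .15 .037 .059; python3 look.py .560 .223 .055 pics/l10.png
```

```text
t 16.35 tcp [ 0.5822 -0.1295  0.2186] ang 0.0594 F [ 1.1 -0.4 -0.6] delta [0.2797 0.001  0.1822] turn 0.03 open 0.0428013407355399 q [-0.34  0.02  1.71 -0.    1.43 -0.4 ]
rack [0.557  0.2265 0.0591] 78.4 in gap x -0.0056 y 0.1782 yaw 0.0433
```

View pics/l10.png

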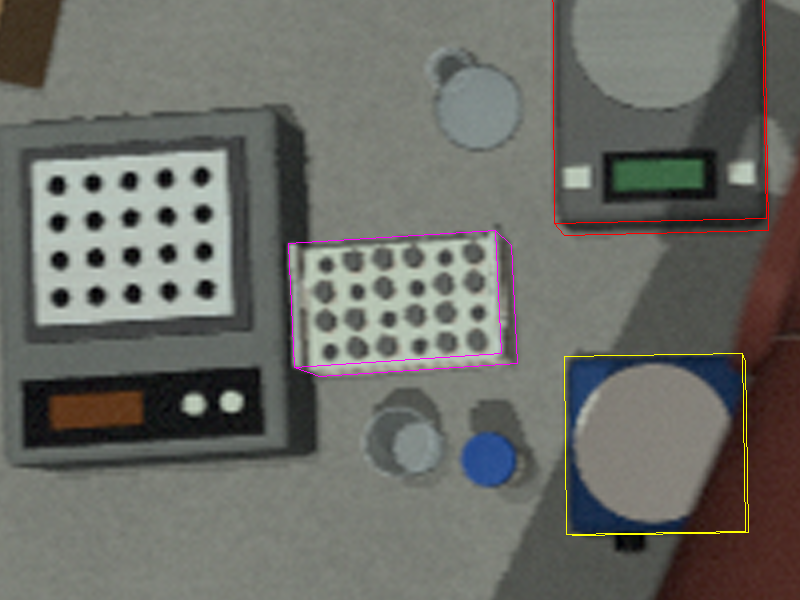

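Rack at (290–515, 232–376) is flush with the heater: its yaw is 0.059, the same as the heater's side. The beaker, tube and flask appear undisturbed.

```bash
python3 -c "
from station import *
print(order.finish_job())"
```

```text
the job is handed in; nothing more can be done
None
```

The rack is through the gap and stands flush against the heater's side. I handed the job in at about 16 s of the 72 s allowed; no verdict was reported.

**What I did:** I pushed the rack's robot-side flank near the nose to square it up. Then I pushed its tail end with both half-open fingertips straight through the gap. Over the last 25 mm I turned it about 2.4° to match the heater and crept forward until it made contact. After that I lifted the arm clear.

**Last checks:**
- **Forces:** they stayed around 3 N at the checks through the gap, and were about 12 N at the heater, where the rack stopped moving.
- **Final position:** the rack's yaw measures 0.059 rad against about 0.06 for the heater's side. It sits about 178 mm past the gap point.
- **Surroundings:** the flask, beaker and tube beside the route look undisturbed in the last picture. The wash bottle, tip box and reagent bottle were outside it, and I did not check them again.

**Disagreements:**
- **Camera fits:** my fits of the two cameras differed by up to about 10 mm, and by about 20 mm for the heater's x. The drawn outlines ran slightly large.
- **Hidden rack:** the rack fit was unreliable whenever the arm covered it, and failed outright on the last stretch to the heater. There I relied on the tool position and the contact force.
- **Heater side:** estimates of its y position ranged from 0.292 to 0.301 m. Contact put it at about 0.294 m.

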